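# Load the photometer chamber and shut it light-tight

## Robot

A 6-joint arm with a two-finger parallel gripper is mounted at the origin on the work surface. World frame = base frame: x ahead of the robot, y to its left, z up, the work surface at z = 0. Lengths are in m, angles in rad, forces in N, time in s.
With the tool pointing down it reaches from about 0.35 to 0.975 m from the base axis. Payload 4.9 kg.
Tool frame: the origin (TCP) lies at the very end of the fingers, on their centre line; the grasp point (between the pads) lies 19 mm behind it; x points along the fingers, z is the direction in which the jaws open and shut, and the axes are right-handed (so a half turn about x gives the same grasp; the last joint's range is limited). The gripper opens to 85 mm and grips with 20 to 120 N. Pads are 22 mm wide; open, the fingers measure 114 mm over their backs; the gripper's body (76 mm by 85 mm) begins 54 mm behind the grasp point. The pads swing forward as they close: fully open they stand 13 mm farther back than shut.
Start: joints at [1.204, 0.053, 1.613, -0, 1.476, -0.119], TCP at [0.153, 0.606, 0.231] pointing down, gripper open.
Joint ranges: [-3.01, 3.01], [-1.01, 2.22], [0.06, 2.58], [-1.02, 4.17], [0.09, 2.62], [-3.14, 3.14]. Speed limits (rad/s): [2.57, 2.57, 3.14, 3.14, 3.14, 3.14].

## Interface

Orientations are given as a rotation vector (axis times angle).
In Python, from station import ctrl, imaging gives the robot as it stands. The module is installed in compiled form; this text tells all that it offers.
- The arm moves only by the shell command python3 -m jog 'ROWS' [FORCE]. ROWS is JSON, a list that holds one entry, the list of rows, each a list of 5 numbers: the shift along the tool's x, y, z in m, then the turn about the tool's x in rad, then the closure, from -1 (fully open) to 1 (shut). A call has 1 to 12 rows; each row is the pose to reach, as a shift and turn from the pose measured when the call began, along the tool's axes at that moment; what a row does not reach only later rows make up. A row lasts 1/10 s, in which the tool goes at most 50 mm and 8.59 degrees, less where a joint would pass 70% of its speed; a pose out of reach is approached as far as the arm can. A call with a gripper value outside its range is refused whole. The fingers move at their own pace and stop on an object; FORCE is the grip in N (left out, the last holds). Time passes only in rows, so rows that repeat a pose let the fingers close. It gives the time, the measured TCP pose, the force and the opening at its end, in the units of the state.
- ctrl.get_obs(): the state, without advancing time (a new reading comes with each control period).
- imaging.get_image(name): name is "scene" or "top" or "wrist"; returns a dict with "color" (420x560x3 uint8, red, green, blue), "intrinsics" (3x3 intrinsics, pixels), "distortion" ([k1, k2, p1, p2, k3] as OpenCV has them; the pictures are not rectified), "R" (3x3) and "t" (3): a world point X has camera coordinates R X + t. Camera axes: x right, y down, z forward; pixel columns grow to the right and rows downward; lengths in m; the calibration is good to about 2 mm. A picture is of the moment at which its call begins. There is no depth.
- ctrl.finish_job(): hands the job in, once; it reports no verdict.
The state is a dict: "t": time; "q": joint angles; "dq": joint speeds; "effort": joint torques, N m; "tool_pos": TCP position; "tool_rot": TCP orientation; "contact_force": force on the tool from outside, world axes, zero at the start; "wrist_torque": the same for the moment, N m; "opening": finger opening in m.
Only numpy, scipy, OpenCV 4.12 (cv2) and the standard library are available. Lean on these libraries where they do the work, as an engineer would, in place of code of your own. Each camera call takes 0.05 s, during which the arm holds its last target.

## Task

Take the capped amber sample tube off the sloping blue rack and lay it, without dropping it, in the two black saddles of the open photometer chamber. Then swing the hinged grey upper shell over it without slamming it and press it fully home, so that the two shell halves meet edge to edge with the tube lying in its saddles inside. Leave the flask, the jar and the beaker where they are.

Things in the scene. Friction and masses are not known exactly. Their poses are not given: they have to be found in the camera images.
- tube_mid (a point): Loose amber glass tube with blue cap, 130 mm long, 80 g. Point: its centre. x axis: along the tube to the cap. Glass 24 mm in diameter; the cap, 30 mm in diameter, is the last 20 mm of the +x end. At first it lies in the rack, cap up the slope, axis 0.52 rad (30 degrees) above level. Grip the glass at the centre, where 62 mm of its length is free between the supports.
- rack: Fixed blue sloping rack, footprint 140 x 80 mm, 90 mm high; origin under its centre. The board rises 0.52 rad towards its +x, the side nearer the robot. Two white V saddles, 34 mm either side of the tube's centre, hold the tube's axis 26 mm above the board; a stop carries its lower end. The tube lifts off freely at right angles to the slope.
- chamber: Fixed white lower shell: open box 160 (x) x 100 (y) x 32 mm high, walls and floor 5 mm; origin under its centre, axes as the seat's. Two black V saddles, 6 mm thick, at x = -34 and +34 mm centre the tube; the 62 mm between them is free to the floor, 45 mm to either side in y, for fingers. A white display block, 70 x 100 x 45 mm high, adjoins the +x end.
- seat (a point): Where the tube's centre belongs in the chamber: middle of the saddles, 30 mm above the bench, 25 mm above the inner floor. x: level, along the trough (the tube's direction) to the display block; y: level, to the hinge; z up. The cap may lie at either end, outside the saddles; up to 8 mm off along x still seats.
- hinge (a point): Middle of the hinge line, which runs along the seat's x axis, 32 mm above the bench: 50 mm in y and 2 mm in z from the seat. Same axes as the seat.
- shell (a joint): Angle (rad) of the grey upper shell about the hinge: 0 = shut, edge to edge on the lower shell; 2.3 to 2.7 at the start = leaning back open over the +y side; limits 0 and 2.8. A rotation by this angle about the seat's -x axis. The hinge is stiff (0.35 N m): the shell stays where it is left, and 2 to 5 N at its bar moves it. No latch.
- shell_bar (a point): Middle of the shell's round blue pull bar: 10 mm in diameter, parallel to the hinge, 74 mm free between its arms, 40 mm clear to the shell's free edge. 145 mm from the hinge and 13 mm to the outer side of the joint plane: shut, it is at seat y = -95 mm, 45 mm above the bench. Axes turn with the shell. Pinched from above it turns in the fingers like an axle.
- shell_top (a point): Point on the upper shell's flat outer face (shell 160 x 100 x 26 mm), 25 mm from the free edge, a good place to press it home. Shut, it is 58 mm above the bench at seat y = -25 mm and faces up.
- flask: Bystander: loose conical glass flask with blue contents, 84 mm wide, 131 mm high; origin under its centre.
- amber: Bystander: loose amber jar with blue cap, 60 mm wide, 85 mm high; origin under its centre.
- beaker: Bystander: loose empty glass beaker, 66 mm wide, 85 mm high; origin under its centre.
Not all that is in view belongs to the job. What is shaped like the part that bears tube_mid but red or turquoise is not meant.

How it is judged:
By the outcome, as a careful person would: the job done as asked, in the order asked, and still so for the second after the job is handed in, with the robot touching nothing.
It also fails if it takes over 72 s, if anything falls off the work surface, if the arm or the gripper's body presses on something with over 40 N, if the wrist force passes 120 N, or if a joint passes its speed limit or range.

## Working session

There is one attempt and no reset: what is moved stays moved. The work goes in short steps, Python scripts to look and compute and a shell command to move; the robot and the scene stay as the last step left them, time stands still between calls to the robot, and variables do not carry over. Pictures are saved under pics/ and viewed, and the job is handed in when it is done.

```bash
mkdir -p pics; python3 - <<'E'
from station import ctrl, imaging
import cv2
for n in ["scene","top","wrist"]:
    im=imaging.get_image(n)
    cv2.imwrite(f"pics/{n}0.png",im["color"][:,:,::-1])
    print(n,im["intrinsics"].tolist(),im["distortion"],im["R"].round(4).tolist(),im["t"])
print(ctrl.get_obs())
E
```

```text
scene [[509.12719782812854, 0.0, 281.2071393654978], [0.0, 509.12719782812854, 209.29479210491692], [0.0, 0.0, 1.0]] [-0.11177958  0.          0.          0.          0.        ] [[-0.3305, 0.9437, 0.0146], [0.5542, 0.2065, -0.8063], [-0.764, -0.2584, -0.5913]] [ 0.18277618 -0.26428709  1.99657521]
top [[450.7990999949612, 0.0, 264.8081644192044], [0.0, 450.7990999949612, 209.09267991444514], [0.0, 0.0, 1.0]] [-0.10583335  0.          0.          0.          0.        ] [[-0.0091, -0.9999, -0.0132], [-0.9944, 0.0104, -0.1049], [0.105, 0.0122, -0.9944]] [0.01665934 0.61432317 1.2202927 ]
wrist [[354.4021273448064, 0.0, 277.116923720335], [0.0, 354.4021273448064, 205.29285663453533], [0.0, 0.0, 1.0]] [-0.08796153  0.          0.          0.          0.        ] [[0.2441, 0.9697, -0.0015], [0.9162, -0.2301, 0.3281], [0.3178, -0.0815, -0.9446]] [-0.62450166 -0.04477157  0.38084646]
{'t': 0.15, 'q': array([ 1.20404453e+00,  5.31942377e-02,  1.61399541e+00, -6.98991931e-06,
        1.47601592e+00, -1.19029242e-01]), 'dq': array([ 7.12498262e-04, -2.76603080e-03, -2.94643766e-03,  1.21099545e-03,
        4.77748329e-05, -9.97319624e-04]), 'effort': array([ 8.02618470e-04, -3.94240308e+01, -3.70724595e+01, -8.52470043e-05,
        4.67735736e-03,  2.71212019e-05]), 'tool_pos': array([0.15308733, 0.6054479 , 0.23034221]), 'tool_rot': array([-1.0257042 ,  1.31766967,  1.02430486]), 'contact_force': array([ 0.30255234, -0.09042088,  0.07281983]), 'wrist_torque': array([-0.04295033,  0.00082295, -0.00425336]), 'opening': 0.08566643781565253}
```

View pics/scene0.png

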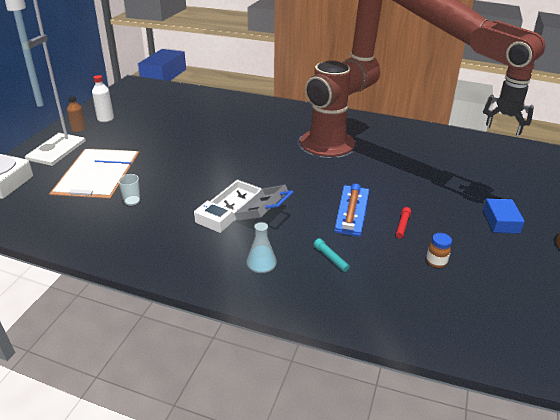

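View pics/top0.png

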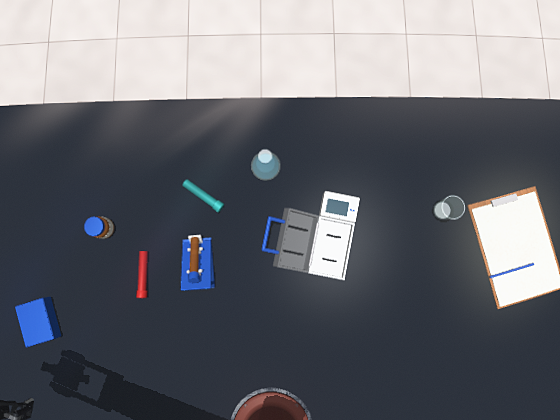

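View pics/wrist0.png

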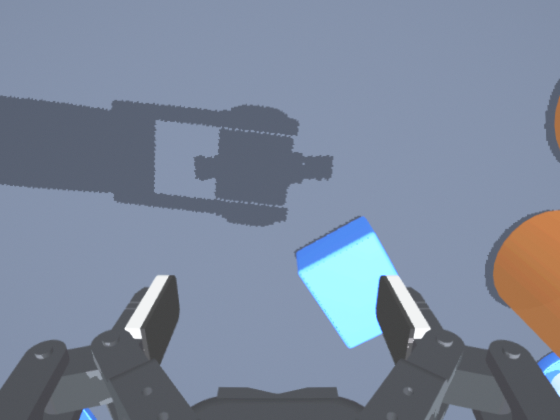

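Candidates (top view): amber tube with blue cap on the blue rack (195,258); red tube (142,273), turquoise tube (203,195) and amber jar (98,227) are not meant, nor the blue box (38,322). I choose the one on the rack, and check it in a close crop.

```bash
python3 - <<'E'
import cv2,numpy as np
a=cv2.imread("pics/top0.png");b=cv2.imread("pics/scene0.png")
A=cv2.resize(a[225:300,165:235],None,fx=5.6,fy=5.6,interpolation=cv2.INTER_CUBIC)
B=cv2.resize(b[175:245,320:390],None,fx=5.6,fy=5.6,interpolation=cv2.INTER_CUBIC)
h=max(A.shape[0],B.shape[0]);o=np.zeros((h,800,3),np.uint8);o[:A.shape[0],:A.shape[1]]=A;o[:B.shape[0],400:400+B.shape[1]]=B
cv2.imwrite("pics/crop_rack.png",o)
A=cv2.resize(a[185:285,255:365],None,fx=3.6,fy=3.6,interpolation=cv2.INTER_CUBIC)
B=cv2.resize(b[170:240,190:300],None,fx=3.6,fy=3.6,interpolation=cv2.INTER_CUBIC)
o=np.zeros((400,800,3),np.uint8);o[:A.shape[0],:A.shape[1]]=A;o[:B.shape[0],400:400+B.shape[1]]=B
cv2.imwrite("pics/crop_ch.png",o)
from station import ctrl
from scipy.spatial.transform import Rotation as R
print(R.from_rotvec(ctrl.get_obs()["tool_rot"]).as_matrix().round(4))
E
```

```text
[[-6.000e-04 -9.695e-01  2.452e-01]
 [-1.500e-03  2.452e-01  9.695e-01]
 [-1.000e+00  2.000e-04 -1.600e-03]]
```

View pics/crop_rack.png

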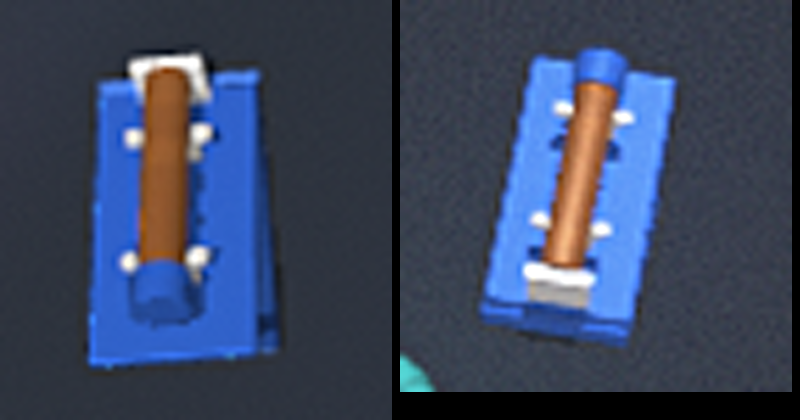

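View pics/crop_ch.png

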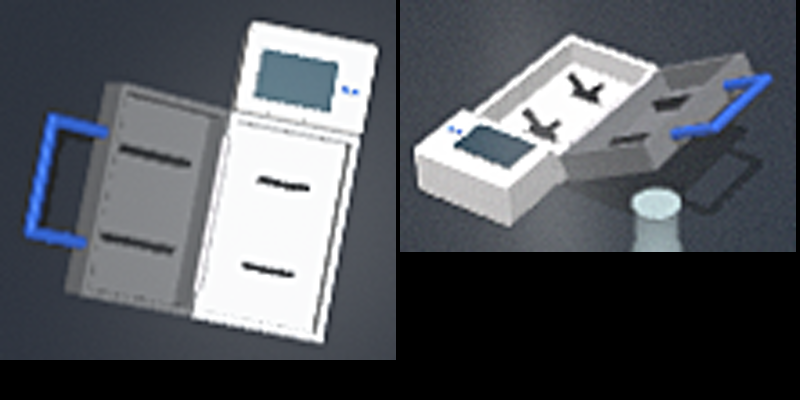

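The crop confirms amber glass with a blue cap between white saddle tips on the blue rack; cap down in the top view, towards the robot. The chamber has its shell leaning back to world +y. Measuring now.

```bash
cat > h.py <<'E'
import cv2,numpy as np
from station import ctrl, imaging
from scipy.spatial.transform import Rotation as Rot
def ray(im,px):
    p=cv2.undistortPoints(np.array([[px]],float),im["intrinsics"],im["distortion"])[0,0]
    R=im["R"];d=R.T@np.array([p[0],p[1],1]);c=-R.T@im["t"];return c,d/np.linalg.norm(d)
def plane(im,px,z):
    c,d=ray(im,px);return c+d*(z-c[2])/d[2]
def tri(i1,p1,i2,p2):
    c1,d1=ray(i1,p1);c2,d2=ray(i2,p2)
    s=np.linalg.lstsq(np.c_[d1,-d2],c2-c1,rcond=None)[0]
    a=c1+d1*s[0];b=c2+d2*s[1];return (a+b)/2,np.linalg.norm(a-b)
def proj(im,X):
    return cv2.projectPoints(np.array(X,float).reshape(-1,1,3),cv2.Rodrigues(im["R"])[0],im["t"],im["intrinsics"],im["distortion"])[0][:,0]
def delta(target,rot=None):
    o=ctrl.get_obs();M=Rot.from_rotvec(o["tool_rot"]).as_matrix()
    return M.T@(np.array(target)-o["tool_pos"])
E
python3 - <<'E'
from h import *
T=imaging.get_image("top");S=imaging.get_image("scene")
out={}
for n,im,box in(("top",T,(165,225,235,300)),("scene",S,(320,175,390,245))):
    x0,y0,x1,y1=box;c=im["color"][y0:y1,x0:x1];hsv=cv2.cvtColor(c,cv2.COLOR_RGB2HSV)
    m=cv2.inRange(hsv,(3,90,60),(20,255,255))
    k=cv2.findContours(m,cv2.RETR_EXTERNAL,cv2.CHAIN_APPROX_NONE)[0];k=max(k,key=cv2.contourArea)
    r=cv2.minAreaRect(k);bp=cv2.boxPoints(r)+[x0,y0]
    e=sorted([(np.linalg.norm(bp[i]-bp[(i+1)%4]),i) for i in range(4)])
    s=[(bp[i]+bp[(i+1)%4])/2 for _,i in e[:2]]
    s.sort(key=lambda p:p[1]); print(n,r,s); out[n]=s
    w=cv2.inRange(hsv,(0,0,170),(180,70,255))
    nn,l,st,ce=cv2.connectedComponentsWithStats(w);print([( (ce[i]+[x0,y0]).round(1).tolist(),int(st[i,4])) for i in range(1,nn)])
# planes of axis
def nrm(im,s): 
    c,a=ray(im,s[0]);_,b=ray(im,s[1]);return c,np.cross(a,b)
c1,n1=nrm(T,out["top"]);c2,n2=nrm(S,out["scene"])
d=np.cross(n1,n2);d/=np.linalg.norm(d);d*=-np.sign(d[0]);print("axis",d,"elev",np.degrees(np.arcsin(d[2])))
p0=np.linalg.lstsq(np.array([n1,n2,d]),np.array([n1@c1,n2@c2,0]),rcond=None)[0]
for n,im in(("top",T),("scene",S)):
    for s in out[n]:
        c,r=ray(im,s);q=np.linalg.lstsq(np.c_[d,-r],c-p0,rcond=None)[0];print(n,s,p0+d*q[0])
E
```

```text
top ((28.926471710205078, 29.04412078857422), (7.753119945526123, 34.246910095214844), 2.726310968399048) [array([194.74095154, 236.94004822]), array([193.11199188, 271.14819336])]
[([195.0, 237.4], 49), ([188.5, 249.0], 8), ([200.5, 248.3], 12), ([187.5, 271.0], 6), ([199.7, 270.3], 11)]
scene ((31.59615135192871, 31.01923179626465), (7.0601806640625, 33.14362716674805), 11.309932708740234) [array([354.84615231, 189.76923037]), array([348.3461504, 222.2692337])]
[([348.9, 194.1], 8), ([359.3, 195.6], 7), ([344.7, 214.1], 9), ([355.2, 215.8], 8), ([348.5, 224.5], 46), ([344.5, 227.0], 6)]
axis [-0.83296954 -0.05738269  0.55033533] elev 33.3900211936109
top [194.74095154 236.94004822] [0.53842163 0.20437544 0.04077842]
top [193.11199188 271.14819336] [0.44658771 0.19804906 0.10145225]
scene [354.84615231 189.76923037] [0.44503504 0.1979421  0.10247808]
scene [348.3461504 222.2692337] [0.53399013 0.20407016 0.04370627]
```

```bash
python3 - <<'E'
from h import *
T=imaging.get_image("top");S=imaging.get_image("scene")
tp=[(188.5,249),(200.5,248.3),(187.5,271),(199.7,270.3)];sp=[(355.2,215.8),(344.7,214.1),(359.3,195.6),(348.9,194.1)]
P=[tri(T,a,S,b) for a,b in zip(tp,sp)]
for p in P: print(p[0].round(4),round(p[1],4))
print("mean",np.mean([p[0] for p in P],0))
def big(im,x0,y0,x1,y1,f,n):
    c=cv2.resize(im["color"][y0:y1,x0:x1,::-1],None,fx=f,fy=f,interpolation=cv2.INTER_CUBIC);cv2.imwrite(n,c)
big(T,255,185,365,285,7,"pics/ch_top.png"); big(S,190,170,300,240,7,"pics/ch_scene.png")
E
```

```text
[0.5054 0.2187 0.0515] 0.0018
[0.507  0.1863 0.0505] 0.001
[0.4468 0.2148 0.0862] 0.0017
[0.4484 0.1826 0.085 ] 0.0015
mean [0.47691534 0.20058365 0.06833214]
```

View pics/ch_top.png

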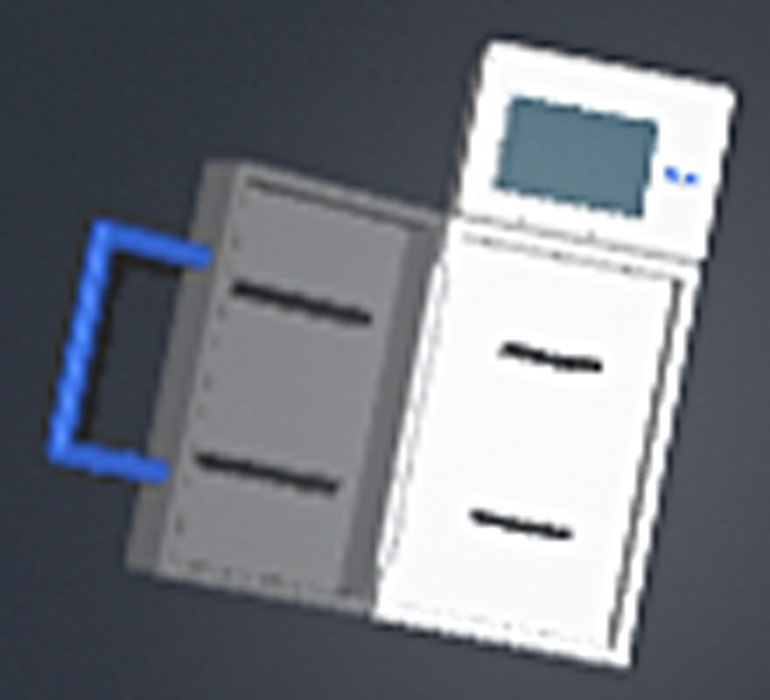

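View pics/ch_scene.png

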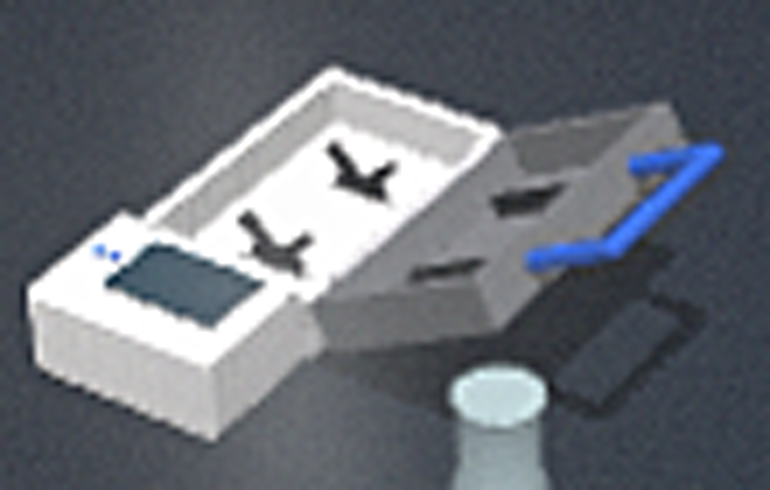

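```bash
python3 - <<'E'
from h import *
T=imaging.get_image("top");S=imaging.get_image("scene")
t=lambda x,y:(x/7+255-.4,y/7+185-.4); s=lambda x,y:(x/7+190-.4,y/7+170-.4)
NL=plane(T,t(378,617),.032);NR=plane(T,t(630,665),.032)
DL=plane(T,t(488,42),.045);DR=plane(T,t(736,92),.045)
print(NL,NR,DL,DR)
for a,b in((NR,NL),(DR,DL)): print("w",np.linalg.norm(a-b),"yaw of y axis",np.degrees(np.arctan2(*(b-a)[[1,0]]))-90)
N=(NL+NR)/2;D=(DL+DR)/2;print("len",np.linalg.norm((D-N)[:2]),"yaw",np.degrees(np.arctan2(*(D-N)[[1,0]])))
u=(D-N)/np.linalg.norm((D-N)[:2]);print("seat from ends",(N+u*.08)[:2],(D-u*.15)[:2])
a=plane(T,t(551,357),.036);b=plane(T,t(521,525),.036);print("saddles",(a+b)/2,np.linalg.norm(a-b),np.degrees(np.arctan2(*(a-b)[[1,0]])))
# scene rim corners z=.032
print("scene rim far corners",plane(S,s(333,68),.032),plane(S,s(500,132),.032))
c=[plane(S,s(*p),.045) for p in((28,292),(213,365))];print("scene disp +x corners",c)
b1=tri(T,t(105,230),S,s(613,248));b2=tri(T,t(58,452),S,s(715,152));print("bar",b1,b2,np.linalg.norm(b1[0]-b2[0]))
E
```

```text
[ 0.43762721 -0.10791191  0.032     ] [ 0.41763815 -0.20656523  0.032     ] [ 0.66279159 -0.15441499  0.045     ] [ 0.64192035 -0.25216104  0.045     ]
w 0.10065802991828426 yaw of y axis -11.454157851718278
w 0.0999494821780272 yaw of y axis -12.053083880316265
len 0.22939290901972706 yaw -11.580519615592898
seat from ends [ 0.50600417 -0.17329816] [ 0.50540943 -0.17317629]
saddles [ 0.50579095 -0.17090307  0.036     ] 0.06703152264934152 -11.403013656028087
scene rim far corners [ 0.41773954 -0.20494598  0.032     ] [ 0.4410651 -0.1098494  0.032    ]
scene disp +x corners [array([ 0.64651701, -0.24983272,  0.045     ]), array([ 0.66559866, -0.15274173,  0.045     ])]
bar (array([ 0.58599295, -0.00248429,  0.08991391]), np.float64(7.971907168954156e-05)) (array([0.50265817, 0.01553829, 0.08982871]), np.float64(0.0009007886628047964)) 0.08526139536309267
```

```bash
python3 -m jog '[[[0.02,-0.04,-0.03,-0.05,-1],[0.04,-0.08,-0.06,-0.1,-1],[0.05,-0.12,-0.09,-0.15,-1],[0.05,-0.16,-0.12,-0.2,-1],[0.05,-0.2,-0.15,-0.25,-1],[0.05,-0.24,-0.18,-0.312,-1],[0.05,-0.28,-0.21,-0.312,-1],[0.05,-0.32,-0.24,-0.312,-1],[0.05,-0.36,-0.27,-0.312,-1],[0.05,-0.4,-0.295,-0.312,-1],[0.05,-0.42,-0.311,-0.312,-1],[0.05,-0.42,-0.311,-0.312,-1]]]' 30
python3 - <<'E'
from h import *
o=ctrl.get_obs();M=Rot.from_rotvec(o["tool_rot"]).as_matrix();print(o["t"],o["q"].round(3));print(M.round(4))
print(delta([.484,.2006,.059]))
W=imaging.get_image("wrist");cv2.imwrite("pics/w1.png",W["color"][:,:,::-1])
mid=np.array([.484,.2006,.078]);a=np.array([-.8643,-.0563,.5])
print(proj(W,[mid-a*.065,mid,mid+a*.045,mid+a*.065]).round(1))
E
```

```text
t: 1.65
tool_pos: [0.4863, 0.1985, 0.1816]
tool_rot: [-1.254, 1.181, 1.251]
contact_force: [-0.6, 0.8, 0.1]
opening: 0.0855
1.65 [ 2.460e-01 -1.530e-01  1.895e+00 -1.000e-03  1.399e+00 -1.383e+00]
[[ 9.000e-04 -9.983e-01 -5.900e-02]
 [-8.000e-04 -5.900e-02  9.983e-01]
 [-1.000e+00 -9.000e-04 -8.000e-04]]
[0.12259064 0.00225403 0.00234299]
[[280.1 248.8]
 [280.3 199.2]
 [280.4 152.2]
 [280.5 126.7]]
```

View pics/w1.png

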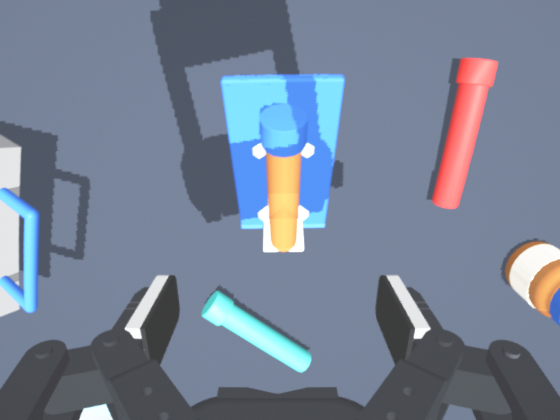

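The wrist view shows the tube central between the fingers, axis near column 284, cap top (285,115), low end (283,245), yaw aligned. Descending.

```bash
python3 -m jog '[[[0.02,0.002,0.003,0,-1],[0.045,0.002,0.003,0,-1],[0.07,0.002,0.003,0,-1],[0.09,0.002,0.003,0,-1],[0.105,0.002,0.003,0,-1],[0.115,0.002,0.003,0,-1],[0.1225,0.002,0.003,0,-1],[0.1225,0.002,0.003,0,-1],[0.1225,0.002,0.003,0,-0.5],[0.1225,0.002,0.003,0,0],[0.1225,0.002,0.003,0,0],[0.1225,0.002,0.003,0,0]]]' 30
python3 - <<'E'
from h import *
print(delta([.484,.2015,.059]))
W=imaging.get_image("wrist");cv2.imwrite("pics/w2.png",W["color"][:,:,::-1])
E
```

```text
t: 2.9
tool_pos: [0.4833, 0.2029, 0.0594]
tool_rot: [-1.254, 1.179, 1.253]
contact_force: [0.1, 0.4, -0.1]
opening: 0.0423
[ 0.00044072 -0.0006504  -0.00147578]
```

View pics/w2.png

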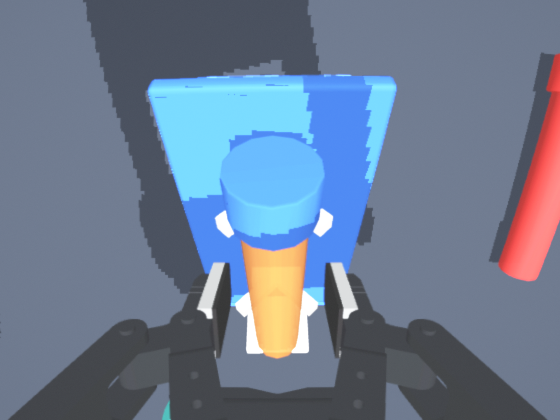

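The tube (centre column ~276) lies midway between the pads (215 and 340). Closing, then lifting.

```bash
python3 -m jog '[[[0,0,-0.001,0,0.3],[0,0,-0.001,0,0.6],[0,0,-0.001,0,1],[0,0,-0.001,0,1],[0,0,-0.001,0,1],[0,0,-0.001,0,1],[0,0,-0.001,0,1]]]' 30
python3 -m jog '[[[-0.004,0,0,0,1],[-0.01,0,0,0,1],[-0.02,0,0,0,1],[-0.035,0,0,0,1],[-0.06,0,0,0,1],[-0.085,0,0,0,1],[-0.11,0,0,0,1],[-0.12,0,0,0,1],[-0.12,0,0,0,1]]]'
python3 - <<'E'
from h import *
o=ctrl.get_obs();print(o["contact_force"],o["wrist_torque"],o["opening"])
W=imaging.get_image("wrist");S=imaging.get_image("scene")
c=cv2.resize(S["color"][130:250,300:410,::-1],None,fx=2.2,fy=2.2)
o=np.zeros((420,810,3),np.uint8);o[:,:560]=W["color"][:,:,::-1];o[:c.shape[0],565:565+c.shape[1]]=c
cv2.imwrite("pics/w3.png",o[:,:800])
E
```

```text
t: 3.65
tool_pos: [0.4835, 0.2021, 0.0596]
tool_rot: [-1.254, 1.179, 1.253]
contact_force: [0.6, 1.3, 3.6]
opening: 0.0229
t: 4.55
tool_pos: [0.4846, 0.2023, 0.1824]
tool_rot: [-1.255, 1.174, 1.25]
contact_force: [0.3, 0.5, -1.0]
opening: 0.0231
[ 0.28197595  0.5103347  -1.02950046] [0.03745794 0.02391573 0.03703548] 0.023143429773821216
```

View pics/w3.png

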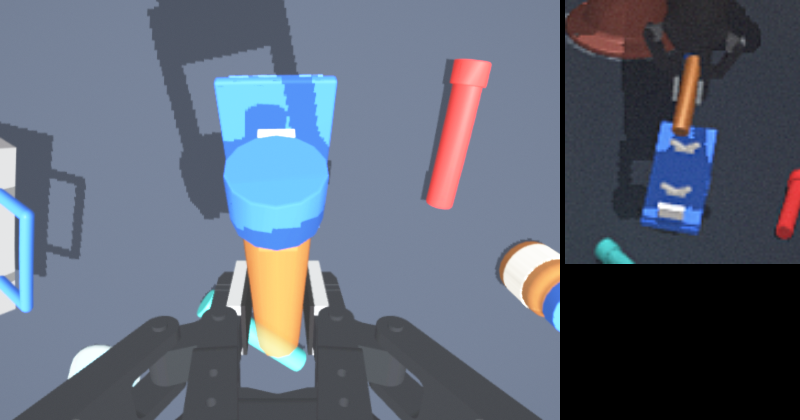

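```bash
python3 - <<'E'
from h import *
o=ctrl.get_obs();M=Rot.from_rotvec(o["tool_rot"]).as_matrix()
print(np.degrees(np.arctan2(M[1,2],M[0,2])), M[:,0]); print(delta([.506,-.1725,.18]))
E
```

```text
93.47382011266434 [ 3.96382289e-04  4.30644393e-04 -9.99999829e-01]
[-1.17410412e-03 -3.60452059e-04 -3.75092393e-01]
```

```bash
python3 -m jog '[[[0,0,-0.015,0,1],[0,0,-0.04,0.02,1],[0,0,-0.08,0.06,1],[0,0,-0.12,0.1,1],[0,0,-0.16,0.14,1],[0,0,-0.2,0.18,1],[0,0,-0.24,0.22,1],[0,0,-0.28,0.264,1],[0,0,-0.32,0.264,1],[0,0,-0.35,0.264,1],[0,0,-0.37,0.264,1],[0,0,-0.375,0.264,1]]]' 30
python3 -m jog '[[[0,0,0,0,1],[0,0,0,0,1]]]'
python3 - <<'E'
from h import *
o=ctrl.get_obs();M=Rot.from_rotvec(o["tool_rot"]).as_matrix()
print(o["q"].round(2),np.degrees(np.arctan2(M[1,2],M[0,2]))); print(delta([.506,-.1725,.044]))
W=imaging.get_image("wrist");S=imaging.get_image("scene")
c=cv2.resize(S["color"][120:240,190:300,::-1],None,fx=2.2,fy=2.2)
o=np.zeros((420,810,3),np.uint8);o[:,:560]=W["color"][:,:,::-1];o[:c.shape[0],565:565+c.shape[1]]=c
cv2.imwrite("pics/w4.png",o[:,:800])
s=np.array([.506,-.1725,.03]);u=np.array([.9796,-.2011,0]);v=np.array([.2011,.9796,0])
print(proj(W,[s+.034*u,s-.034*u,s-.08*u+.05*v+[0,0,.002],s-.08*u-.05*v+[0,0,.002]]).round(1))
E
```

```text
t: 5.85
tool_pos: [0.5043, -0.1746, 0.1771]
tool_rot: [-1.054, 1.301, 1.058]
contact_force: [0.2, 0.3, -0.2]
opening: 0.023
t: 6.05
tool_pos: [0.5035, -0.174, 0.176]
tool_rot: [-1.052, 1.302, 1.06]
contact_force: [-0.2, -0.3, -0.5]
opening: 0.0225
[-0.47 -0.13  1.88  0.    1.39 -1.84] 78.1628393609923
[ 0.13195276 -0.00280927  0.00180367]
[[278.8 226.4]
 [278.7 149.7]
 [342.5  91.8]
 [214.6  92.2]]
```

View pics/w4.png

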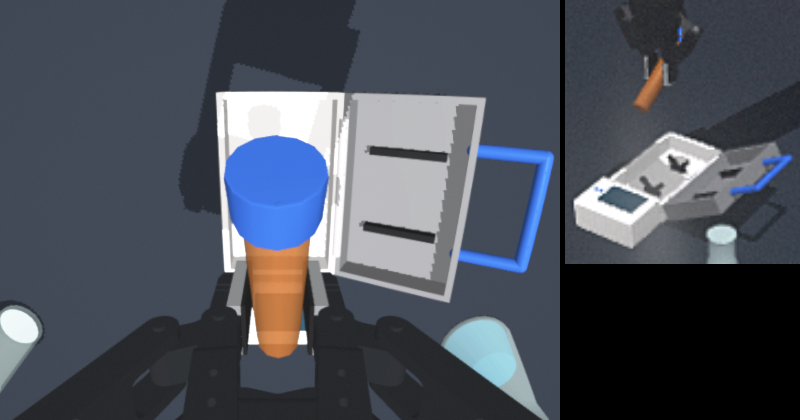

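```bash
python3 -m jog '[[[0.015,-0.001,0.001,0,1],[0.035,-0.003,0.002,0,1],[0.06,-0.003,0.002,0,1],[0.085,-0.003,0.002,0,1],[0.105,-0.003,0.002,0,1],[0.115,-0.003,0.002,0,1],[0.121,-0.003,0.002,0,1],[0.121,-0.003,0.002,0,1]]]' 30
python3 - <<'E'
from h import *
o=ctrl.get_obs();M=Rot.from_rotvec(o["tool_rot"]).as_matrix()
print(np.degrees(np.arctan2(M[1,2],M[0,2]))); print(delta([.506,-.1725,.0325]))
W=imaging.get_image("wrist");S=imaging.get_image("scene");T=imaging.get_image("top")
c=cv2.resize(S["color"][160:240,190:300,::-1],None,fx=2.2,fy=2.2)
d=cv2.resize(T["color"][185:285,255:365,::-1],None,fx=2.2,fy=2.2)
o=np.zeros((420,810,3),np.uint8);o[:,:560]=W["color"][:,:,::-1];o[:c.shape[0],565:565+c.shape[1]]=c;o[190:190+d.shape[0],565:565+d.shape[1]]=d
cv2.imwrite("pics/w5.png",o[:,:800])
E
```

```text
t: 6.95
tool_pos: [0.5066, -0.1716, 0.055]
tool_rot: [-1.053, 1.301, 1.061]
contact_force: [0.6, 0.4, -0.7]
opening: 0.0227
78.25173773321895
[ 0.02245178  0.00033498 -0.00104811]
```

View pics/w5.png

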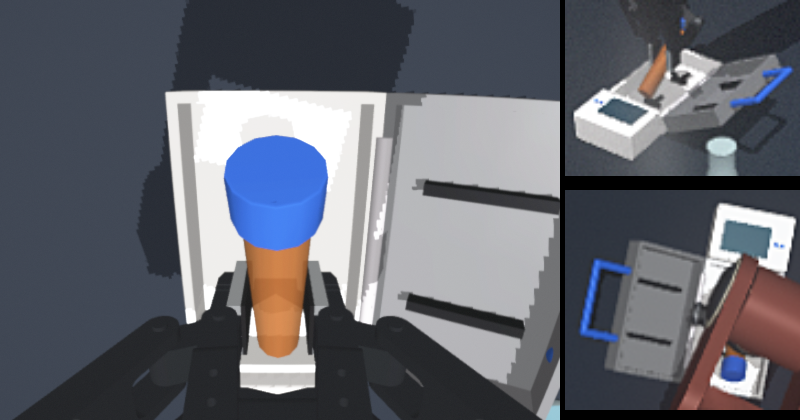

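The tube (column 276) is centred on the chamber (rim 166–386, centre 276). Lowering at low grip so that it can level on the saddles.

```bash
python3 -m jog '[[[0.004,0,0,0,1],[0.009,0,0,0,1],[0.014,0,0,0,1],[0.018,0,0,0,1],[0.02,0,0,0,1],[0.02,0,0,0,1]]]' 20
python3 -m jog '[[[0.002,0,0,0,1],[0.004,0,0,0,1],[0.006,0,0,0,1],[0.006,0,0,0,1]]]' 20
```

```text
t: 7.7
tool_pos: [0.5094, -0.1735, 0.0384]
tool_rot: [-1.058, 1.299, 1.054]
contact_force: [-0.5, -1.2, 5.3]
opening: 0.0227
t: 8.1
tool_pos: [0.5112, -0.1739, 0.0343]
tool_rot: [-1.06, 1.296, 1.052]
contact_force: [-0.1, 1.5, 7.7]
opening: 0.0226
```

```bash
python3 -m jog '[[[0.002,0,0,0,1],[0.004,0,0,0,1],[0.004,0,0,0,1]]]' 20
python3 - <<'E'
from h import *
o=ctrl.get_obs();print(o["wrist_torque"],o["tool_pos"])
W=imaging.get_image("wrist");S=imaging.get_image("scene");T=imaging.get_image("top")
c=cv2.resize(S["color"][160:240,190:300,::-1],None,fx=2.2,fy=2.2)
o=np.zeros((420,810,3),np.uint8);o[:,:560]=W["color"][:,:,::-1];o[:c.shape[0],565:565+c.shape[1]]=c
cv2.imwrite("pics/w6.png",o[:,:800])
E
```

```text
t: 8.4
tool_pos: [0.5129, -0.1743, 0.0323]
tool_rot: [-1.062, 1.294, 1.049]
contact_force: [-1.0, 2.7, 7.4]
opening: 0.0231
[ 0.3390101  -0.07784413  0.0579852 ] [ 0.51287844 -0.17426165  0.03225995]
```

View pics/w6.png

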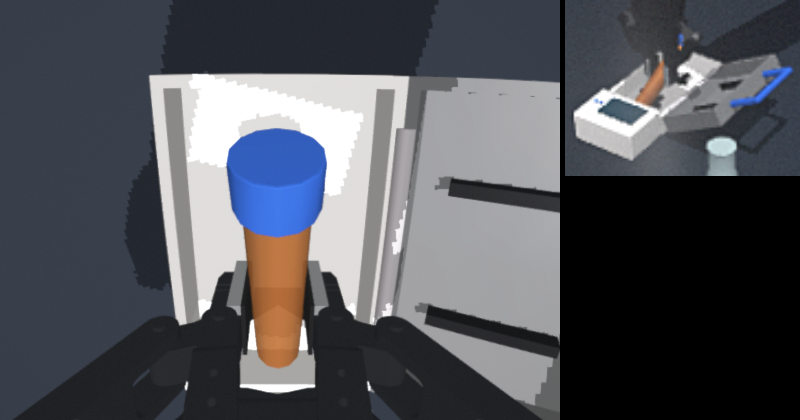

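```bash
python3 - <<'E'
from h import *
o=ctrl.get_obs();M=Rot.from_rotvec(o["tool_rot"]).as_matrix();print(M.round(4),delta([.506,-.1722,.0125]))
W=imaging.get_image("wrist");u=np.array([.9796,-.2011,0]);g=o["tool_pos"]+[0,0,.019]
for e in(30,25,20,15,10):
    a=-u*np.cos(np.radians(e))+np.array([0,0,np.sin(np.radians(e))]);print(e,proj(W,[g+a*.065,g-a*.065]).round(0).tolist())
E
```

```text
[[ 9.000e-03 -9.789e-01  2.042e-01]
 [-2.500e-03  2.042e-01  9.789e-01]
 [-1.000e+00 -9.300e-03 -6.000e-04]] [0.01967942 0.00734965 0.0006101 ]
30 [[275.0, 191.0], [277.0, 349.0]]
25 [[275.0, 176.0], [277.0, 359.0]]
20 [[275.0, 164.0], [277.0, 370.0]]
15 [[276.0, 155.0], [277.0, 380.0]]
10 [[276.0, 148.0], [277.0, 390.0]]
```

```bash
python3 -m jog '[[[0.002,0.002,0,0,1],[0.004,0.004,0,0,1],[0.006,0.006,0,0,1],[0.008,0.006,0,0,1],[0.008,0.006,0,0,1]]]' 20
python3 - <<'E'
from h import *
o=ctrl.get_obs();M=Rot.from_rotvec(o["tool_rot"]).as_matrix();print(o["wrist_torque"],M[:,0],delta([.506,-.1722,.0125]))
W=imaging.get_image("wrist");S=imaging.get_image("scene");T=imaging.get_image("top")
c=cv2.resize(S["color"][160:240,190:300,::-1],None,fx=2.2,fy=2.2)
o=np.zeros((420,810,3),np.uint8);o[:,:560]=W["color"][:,:,::-1];o[:c.shape[0],565:565+c.shape[1]]=c
cv2.imwrite("pics/w7.png",o[:,:800])
E
```

```text
t: 9.1
tool_pos: [0.5085, -0.1734, 0.0258]
tool_rot: [-1.063, 1.292, 1.047]
contact_force: [-1.2, 1.6, 8.3]
opening: 0.0231
[ 0.19926941 -0.07882122  0.09844724] [ 0.01181773 -0.00308304 -0.99992542] [0.01326429 0.00288856 0.00065694]
```

View pics/w7.png

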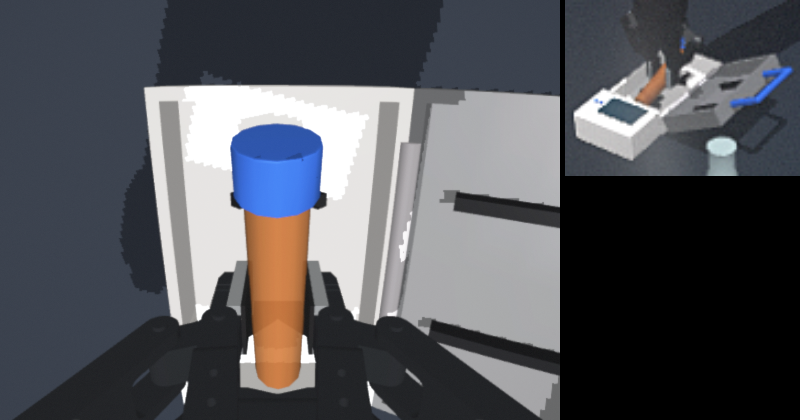

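```bash
python3 -m jog '[[[0.002,0.001,0,0,1],[0.004,0.003,0,0,1],[0.006,0.004,0,0,1],[0.006,0.004,0,0,1]]]' 20
python3 - <<'E'
from h import *
o=ctrl.get_obs();M=Rot.from_rotvec(o["tool_rot"]).as_matrix();print(o["wrist_torque"],M[:,0],delta([.506,-.1722,.0125]))
W=imaging.get_image("wrist");S=imaging.get_image("scene")
c=cv2.resize(S["color"][160:240,190:300,::-1],None,fx=2.2,fy=2.2)
o=np.zeros((420,810,3),np.uint8);o[:,:560]=W["color"][:,:,::-1];o[:c.shape[0],565:565+c.shape[1]]=c
cv2.imwrite("pics/w8.png",o[:,:800])
E
```

```text
t: 9.65
tool_pos: [0.5063, -0.1729, 0.0213]
tool_rot: [-1.065, 1.29, 1.044]
contact_force: [-0.6, 1.7, 5.7]
opening: 0.0228
[ 0.19119075 -0.16758658  0.04873669] [ 0.01530661 -0.00368694 -0.99987605] [0.00874184 0.0005901  0.00063438]
```

View pics/w8.png

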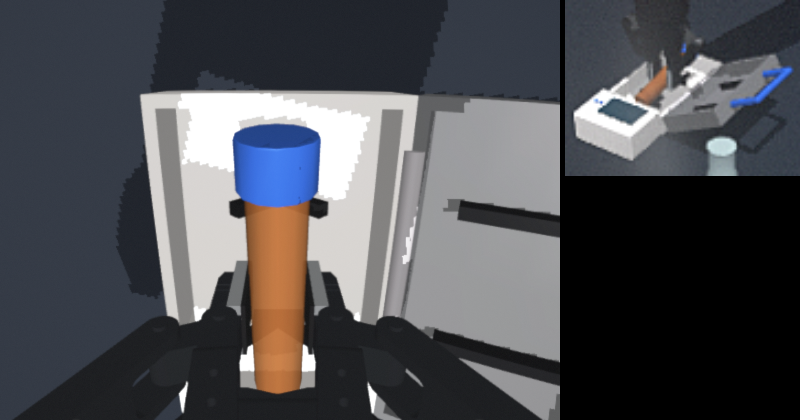

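The tube is pivoting towards level; the cap clears the near saddle (row 208). Continue.

```bash
python3 -m jog '[[[0.002,0.001,0,0,1],[0.004,0.002,0,0,1],[0.006,0.002,0,0,1],[0.006,0.002,0,0,1]]]' 20
python3 -m jog '[[[0.002,0.0005,0,0,1],[0.004,0.001,0,0,1],[0.004,0.001,0,0,1]]]' 20
python3 - <<'E'
from h import *
o=ctrl.get_obs();M=Rot.from_rotvec(o["tool_rot"]).as_matrix();print(o["wrist_torque"],M[:,0],delta([.506,-.1722,.0125]))
W=imaging.get_image("wrist");S=imaging.get_image("scene")
c=cv2.resize(S["color"][160:240,190:300,::-1],None,fx=2.2,fy=2.2)
o=np.zeros((420,810,3),np.uint8);o[:,:560]=W["color"][:,:,::-1];o[:c.shape[0],565:565+c.shape[1]]=c
cv2.imwrite("pics/w9.png",o[:,:800])
E
```

```text
t: 10.15
tool_pos: [0.5052, -0.1726, 0.0164]
tool_rot: [-1.066, 1.289, 1.044]
contact_force: [-3.2, 2.2, 7.6]
opening: 0.0226
t: 10.45
tool_pos: [0.5054, -0.1725, 0.0157]
tool_rot: [-1.065, 1.288, 1.044]
contact_force: [-9.4, 5.0, 21.4]
opening: 0.0228
[ 0.77053074  1.21729959 -0.05249399] [ 0.01646829 -0.00299111 -0.99985991] [ 0.00322302 -0.00049575  0.00045385]
```

View pics/w9.png

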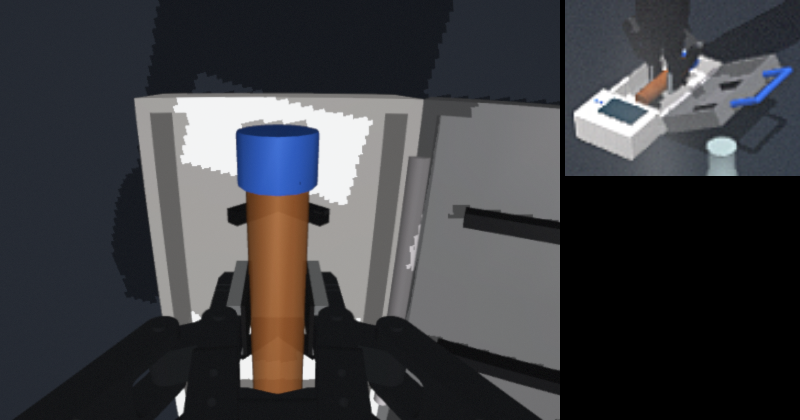

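```bash
python3 - <<'E'
from h import *
o=ctrl.get_obs()
W=imaging.get_image("wrist");S=imaging.get_image("scene");u=np.array([.9796,-.2011,0]);v=np.array([.2011,.9796,0]);g=o["tool_pos"].copy();
s=np.array([.506,-.172,.03])
print("saddle -x tips?",proj(W,[s-.034*u+.02*v+[0,0,.008],s-.034*u-.02*v+[0,0,.008],s-.08*u+.05*v+[0,0,.002],s-.08*u-.05*v+[0,0,.002]]).round(0).tolist())
g[2]=.03
for e in(8,4,0):
    a=-u*np.cos(np.radians(e))+np.array([0,0,np.sin(np.radians(e))]);r=np.array([0,0,1]);print(e,proj(W,[g+a*.065+.015*r,g+a*.065,g+a*.045+.015*r,g-a*.065]).round(0).tolist(),proj(W,[g+a*.065+v*.015,g+a*.065-v*.015]).round(0).tolist())
c=cv2.resize(S["color"][170:235,190:270,::-1],None,fx=8,fy=8,interpolation=cv2.INTER_CUBIC);cv2.imwrite("pics/s9.png",c)
E
```

```text
saddle -x tips? [[332.0, 227.0], [224.0, 227.0], [422.0, 97.0], [133.0, 98.0]]
8 [[276.0, 153.0], [276.0, 143.0], [276.0, 212.0], [277.0, 386.0]] [[320.0, 143.0], [231.0, 144.0]]
4 [[276.0, 148.0], [276.0, 140.0], [276.0, 207.0], [277.0, 394.0]] [[319.0, 140.0], [233.0, 140.0]]
0 [[276.0, 145.0], [276.0, 137.0], [276.0, 204.0], [277.0, 401.0]] [[318.0, 137.0], [234.0, 137.0]]
```

View pics/s9.png

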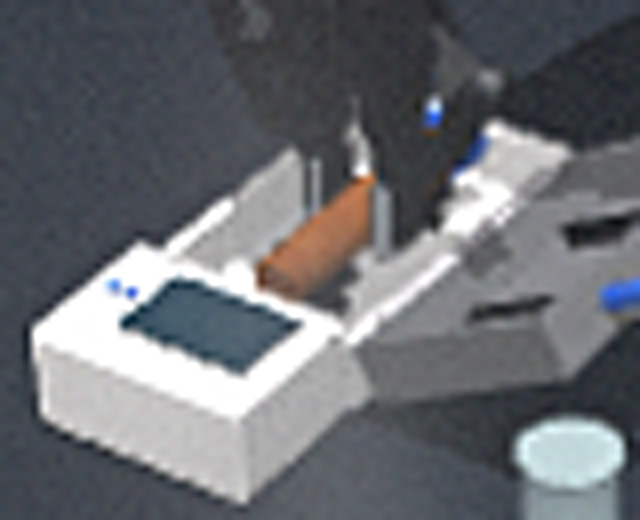

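Force 21 N at level: both saddles carry the tube, level (cap edge width 81 px against 84 predicted), about 3 mm towards the cap end. Releasing gently.

```bash
python3 -m jog '[[[-0.001,0,0,0,0.5],[-0.001,0,0,0,0.2],[-0.001,0,0,0,0],[-0.001,0,0,0,0],[-0.001,0,0,0,0]]]' 20
python3 -m jog '[[[-0.01,0,0,0,0],[-0.025,0,0,0,0],[-0.045,0,0,0,0],[-0.07,0,0,0,0],[-0.1,0,0,0,0],[-0.13,0,0,0,0],[-0.16,0,0,0,0],[-0.17,0,0,0,0]]]' 20
python3 - <<'E'
from h import *
o=ctrl.get_obs();M=Rot.from_rotvec(o["tool_rot"]).as_matrix();print(o["contact_force"],M.round(3))
W=imaging.get_image("wrist");S=imaging.get_image("scene")
c=cv2.resize(S["color"][160:240,190:300,::-1],None,fx=2.2,fy=2.2)
o=np.zeros((420,810,3),np.uint8);o[:,:560]=W["color"][:,:,::-1];o[:c.shape[0],565:565+c.shape[1]]=c
cv2.imwrite("pics/w10.png",o[:,:800])
E
```

```text
t: 11.15
tool_pos: [0.5049, -0.1724, 0.0161]
tool_rot: [-1.065, 1.289, 1.045]
contact_force: [0.1, 0.0, 0.3]
opening: 0.043
t: 11.95
tool_pos: [0.5043, -0.1729, 0.1918]
tool_rot: [-1.071, 1.285, 1.038]
contact_force: [-0.1, -0.2, 1.4]
opening: 0.0425
[-0.13773238 -0.21388225  1.36525458] [[ 0.023 -0.979  0.204]
 [-0.007  0.204  0.979]
 [-1.    -0.024 -0.002]]
```

View pics/w10.png

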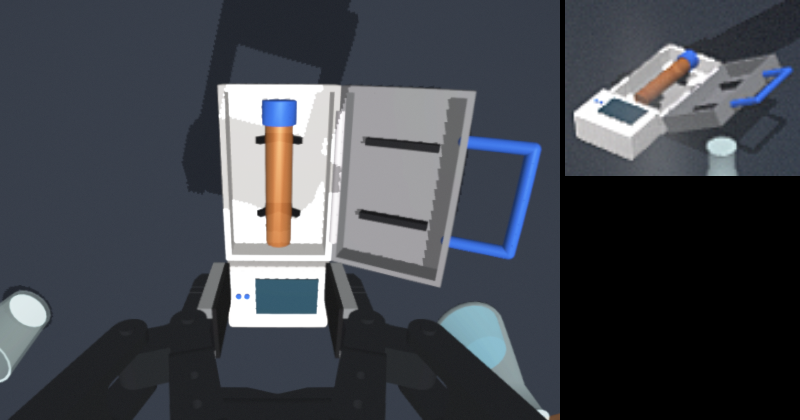

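The tube lies in both saddles (rows 140, 211), level with the trough, ends at rows 100 and 245: about 3 mm off centre. Now the bar.

```bash
python3 - <<'E'
from h import *
W=imaging.get_image("wrist")
print(proj(W,[[.5859,-.0025,.09],[.5027,.0155,.09]]).round(0).tolist())
print(delta([.5443,.0065,.13]),delta([.5443,.0065,.074]))
E
```

```text
[[506.0, 256.0], [532.0, 151.0]]
[ 0.05678956 -0.0035407   0.18330123] [ 0.11278111 -0.00256787  0.1832911 ]
```

```bash
python3 -m jog '[[[0,0,0.02,0,0.2],[0.01,-0.003,0.06,0,0.2],[0.02,-0.003,0.1,0,0.2],[0.03,-0.003,0.14,0,0.2],[0.04,-0.003,0.17,0,0.2],[0.05,-0.003,0.184,0,0.2],[0.05,-0.003,0.184,0,0.2],[0.05,-0.003,0.184,0,0.2]]]' 30
python3 - <<'E'
from h import *
W=imaging.get_image("wrist")
cv2.imwrite("pics/w11.png",W["color"][:,:,::-1])
print(proj(W,[[.5859,-.0025,.09],[.5027,.0155,.09]]).round(0).tolist())
print(delta([.5443,.0065,.13]),delta([.5443,.0065,.074]))
E
```

```text
t: 12.9
tool_pos: [0.543, 0.0067, 0.1355]
tool_rot: [-1.065, 1.29, 1.045]
contact_force: [0.3, -0.0, -0.8]
opening: 0.0343
[[276.0, 297.0], [277.0, 163.0]]
[ 0.00641895 -0.00056277  0.00037367] [0.06241114 0.00037221 0.00039867]
```

View pics/w11.png

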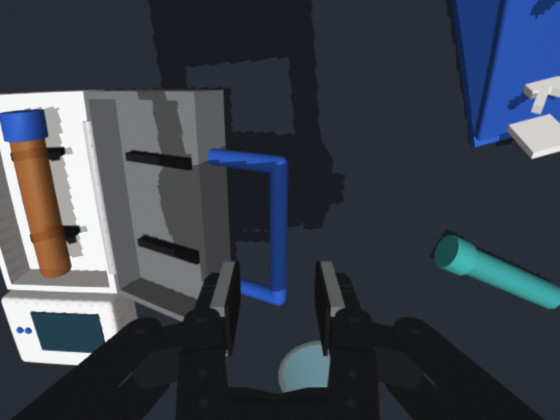

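The bar (column 279, rows 160–297) lies between the fingers (230–325). Descending and pinching it.

```bash
python3 -m jog '[[[0.015,0,0.001,0,0.2],[0.03,0,0.001,0,0.2],[0.045,0,0.001,0,0.2],[0.055,0,0.001,0,0.2],[0.062,0,0.001,0,0.2],[0.062,0,0.001,0,0.2],[0.062,0,0.001,0,0.6],[0.062,0,0.001,0,1],[0.062,0,0.001,0,1],[0.062,0,0.001,0,1],[0.062,0,0.001,0,1]]]' 30
python3 - <<'E'
from h import *
W=imaging.get_image("wrist");S=imaging.get_image("scene")
c=cv2.resize(S["color"][160:240,190:300,::-1],None,fx=2.2,fy=2.2)
o=np.zeros((420,810,3),np.uint8);o[:,:560]=W["color"][:,:,::-1];o[:c.shape[0],565:565+c.shape[1]]=c
cv2.imwrite("pics/w12.png",o[:,:800])
E
```

```text
t: 14.05
tool_pos: [0.5454, 0.0069, 0.0751]
tool_rot: [-1.066, 1.288, 1.042]
contact_force: [0.2, -1.1, 1.4]
opening: 0.0087
```

View pics/w12.png

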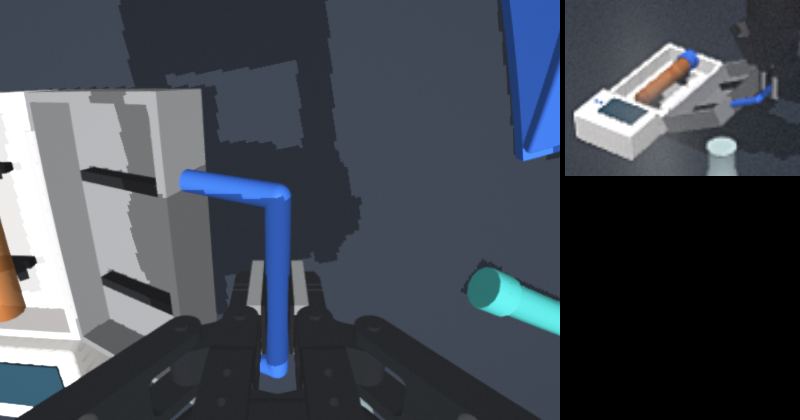

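Opening 8.7 mm: bar pinched. Following the arc in chunks.

```bash
python3 -m jog '[[[-0.009,0,-0.004,0,1],[-0.017,0,-0.009,0,1],[-0.025,0,-0.014,0,1],[-0.033,0,-0.02,0,1],[-0.041,0,-0.027,0,1],[-0.048,0,-0.034,0,1],[-0.055,0,-0.042,0,1],[-0.061,0,-0.05,0,1],[-0.0665,0,-0.0585,0,1],[-0.0715,0,-0.067,0,1],[-0.0755,0,-0.0765,0,1],[-0.0785,0,-0.0835,0,1]]]' 40
python3 - <<'E'
from h import *
o=ctrl.get_obs();p=o["tool_pos"];u=np.array([.9796,-.2011]);v=np.array([.2011,.9796]);s=np.array([.506,-.172])
r=p[:2]-s;print("along",r@u,"y rel hinge",r@v-.05,"z",p[2]+.016-.032,o["wrist_torque"])
W=imaging.get_image("wrist");S=imaging.get_image("scene")
c=cv2.resize(S["color"][120:240,190:300,::-1],None,fx=2.2,fy=2.2)
o=np.zeros((420,810,3),np.uint8);o[:,:560]=W["color"][:,:,::-1];o[:c.shape[0],565:565+c.shape[1]]=c
cv2.imwrite("pics/w13.png",o[:,:800])
E
```

```text
t: 15.35
tool_pos: [0.5285, -0.0728, 0.1567]
tool_rot: [-1.064, 1.281, 1.042]
contact_force: [2.5, 7.1, 5.8]
opening: 0.0083
along 0.002077242740971422 y rel hinge 0.05168541694169186 z 0.14069877303492054 [ 1.6559199  -0.46627563  0.06999757]
```

View pics/w13.png

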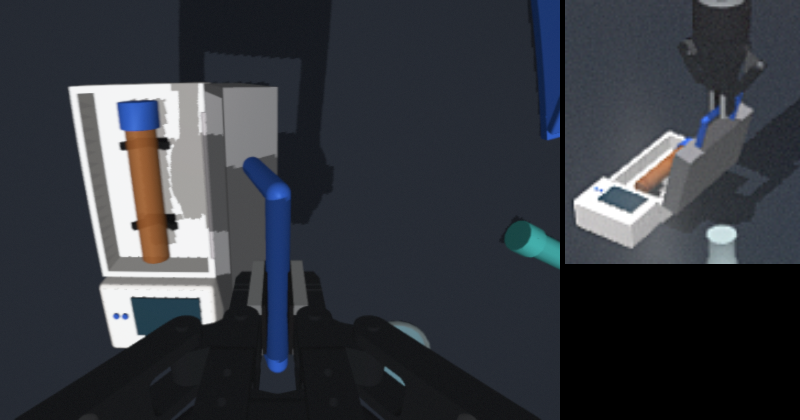

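```bash
python3 -m jog '[[[-0.003,0,-0.01,0,1],[-0.005,0,-0.0195,0,1],[-0.0065,0,-0.0295,0,1],[-0.0075,0,-0.0395,0,1],[-0.008,0,-0.05,0,1],[-0.0075,0,-0.06,0,1],[-0.0065,0,-0.07,0,1],[-0.0045,0,-0.08,0,1],[-0.002,0,-0.09,0,1],[0.001,0,-0.0995,0,1],[0.005,0,-0.109,0,1],[0.009,0,-0.118,0,1]]]' 40
python3 - <<'E'
from h import *
o=ctrl.get_obs();p=o["tool_pos"];u=np.array([.9796,-.2011]);v=np.array([.2011,.9796]);s=np.array([.506,-.172])
r=p[:2]-s;print("along",r@u,"y rel hinge",r@v-.05,"z",p[2]+.013-.032,o["wrist_torque"])
W=imaging.get_image("wrist");S=imaging.get_image("scene")
c=cv2.resize(S["color"][120:240,190:300,::-1],None,fx=2.2,fy=2.2)
o=np.zeros((420,810,3),np.uint8);o[:,:560]=W["color"][:,:,::-1];o[:c.shape[0],565:565+c.shape[1]]=c
cv2.imwrite("pics/w14.png",o[:,:800])
E
```

```text
t: 16.65
tool_pos: [0.5037, -0.1898, 0.1476]
tool_rot: [-1.064, 1.283, 1.041]
contact_force: [-1.2, 2.8, 3.2]
opening: 0.0085
along 0.0013322130731737705 y rel hinge -0.06793938314190587 z 0.12858606334273542 [ 0.72932129  0.09083614 -0.02238726]
```

View pics/w14.png

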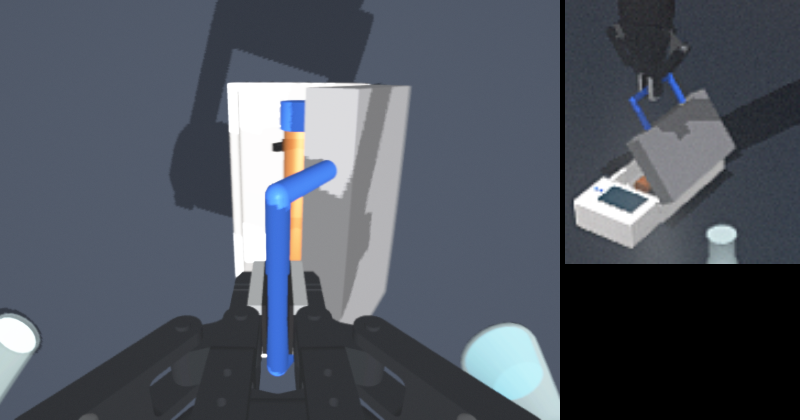

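```bash
python3 -m jog '[[[0.0045,0,-0.0075,0,1],[0.009,0,-0.015,0,1],[0.0145,0,-0.022,0,1],[0.0205,0,-0.029,0,1],[0.0265,0,-0.0355,0,1],[0.033,0,-0.0415,0,1],[0.04,0,-0.047,0,1],[0.047,0,-0.0525,0,1],[0.0545,0,-0.057,0,1],[0.0625,0,-0.0615,0,1],[0.0695,0,-0.0645,0,1],[0.0765,0,-0.0675,0,1]]]' 40
python3 - <<'E'
from h import *
o=ctrl.get_obs();p=o["tool_pos"];u=np.array([.9796,-.2011]);v=np.array([.2011,.9796]);s=np.array([.506,-.172])
r=p[:2]-s;print("along",r@u,"y rel hinge",r@v-.05,"z",p[2]+.013-.032,o["wrist_torque"],o["tool_pos"])
W=imaging.get_image("wrist");S=imaging.get_image("scene")
c=cv2.resize(S["color"][120:240,190:300,::-1],None,fx=2.2,fy=2.2)
o=np.zeros((420,810,3),np.uint8);o[:,:560]=W["color"][:,:,::-1];o[:c.shape[0],565:565+c.shape[1]]=c
cv2.imwrite("pics/w15.png",o[:,:800])
E
```

```text
t: 17.95
tool_pos: [0.4898, -0.2571, 0.0689]
tool_rot: [-1.063, 1.287, 1.042]
contact_force: [-4.9, 4.7, 3.0]
opening: 0.0082
along 0.001271653794105414 y rel hinge -0.13657154823667106 z 0.049872597726522847 [ 0.89740947  0.62383496 -0.05404568] [ 0.4898371  -0.25705634  0.0688726 ]
```

View pics/w15.png

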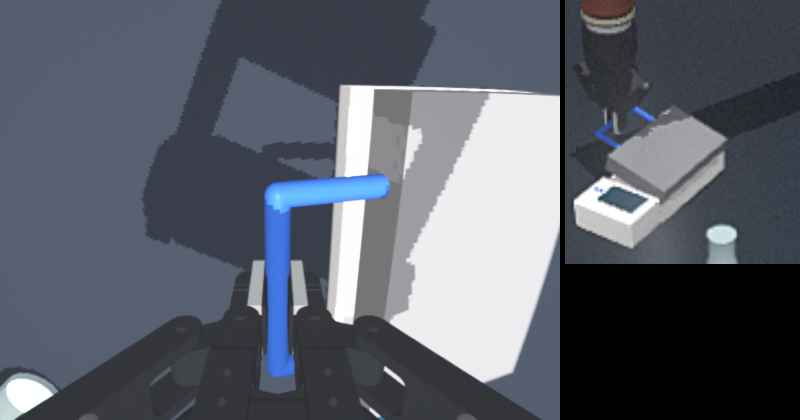

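```bash
python3 -m jog '[[[0.0035,0,-0.0015,0,1],[0.0075,0,-0.0025,0,1],[0.011,0,-0.0035,0,1],[0.0145,0,-0.0045,0,1],[0.018,0,-0.0055,0,1],[0.021,0,-0.006,0,1],[0.024,0,-0.0065,0,1],[0.027,0,-0.007,0,1],[0.0295,0,-0.0075,0,1],[0.032,0,-0.008,0,1],[0.033,0,-0.008,0,1],[0.033,0,-0.008,0,1]]]' 40
python3 - <<'E'
from h import *
o=ctrl.get_obs();p=o["tool_pos"];u=np.array([.9796,-.2011]);v=np.array([.2011,.9796]);s=np.array([.506,-.172])
r=p[:2]-s;print("along",r@u,"y rel hinge",r@v-.05,"z",p[2]+.013-.032,o["wrist_torque"],o["tool_pos"])
E
python3 -m jog '[[[0.001,0,0,0,1],[0.002,0,0,0,1],[0.003,0,0,0,1],[0.003,0,0,0,1]]]' 40
```

```text
t: 19.25
tool_pos: [0.4882, -0.2652, 0.0347]
tool_rot: [-1.063, 1.289, 1.042]
contact_force: [-4.9, 0.0, 0.9]
opening: 0.0083
along 0.00134003812683045 y rel hinge -0.14486366125392314 z 0.015674123218560765 [ 0.32803855  0.66673466 -0.05293004] [ 0.48823664 -0.26519258  0.03467412]
t: 19.65
tool_pos: [0.4882, -0.2655, 0.0317]
tool_rot: [-1.063, 1.289, 1.042]
contact_force: [-5.1, 0.3, 2.2]
opening: 0.0079
```

```bash
python3 -m jog '[[[0.001,0,0,0,1],[0.002,0,0,0,1],[0.003,0,0,0,1],[0.003,0,0,0,1]]]' 40
python3 - <<'E'
from h import *
S=imaging.get_image("scene");W=imaging.get_image("wrist")
c=cv2.resize(S["color"][160:240,190:300,::-1],None,fx=2.2,fy=2.2)
o=np.zeros((420,810,3),np.uint8);o[:,:560]=W["color"][:,:,::-1];o[:c.shape[0],565:565+c.shape[1]]=c
cv2.imwrite("pics/w16.png",o[:,:800])
E
```

```text
t: 20.05
tool_pos: [0.4882, -0.2658, 0.0294]
tool_rot: [-1.063, 1.29, 1.042]
contact_force: [-7.1, 2.6, 7.7]
opening: 0.008
```

View pics/w16.png

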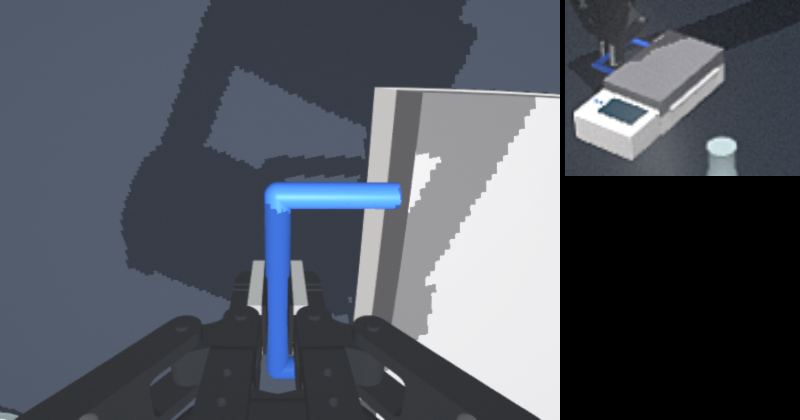

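```bash
python3 -m jog '[[[0.001,0,0,0,1],[0.002,0,0,0,1],[0.003,0,0,0,1],[0.003,0,0,0,1]]]' 40
python3 -m jog '[[[0,0,0,0,0.7],[0,0,0,0,0.35],[0,0,0,0,0.3],[0,0,0,0,0.3],[0,0,0,0,0.3]]]' 40
python3 -m jog '[[[-0.01,0,0,0,0.3],[-0.025,0,0,0,0.3],[-0.045,0,0,0,0.3],[-0.07,0,0,0,0.3],[-0.09,0,0,0,1],[-0.1,0,0,0,1],[-0.1,0,0,0,1],[-0.1,0,0,0,1]]]' 40
python3 - <<'E'
from h import *
s=np.array([.506,-.172]);v=np.array([.2011,.9796]);q=s-.025*v
o=ctrl.get_obs();M=Rot.from_rotvec(o["tool_rot"]).as_matrix();print(M[:,0],o["opening"],o["contact_force"])
print(q,delta([*q,.1]),delta([*q,.058]))
S=imaging.get_image("scene");W=imaging.get_image("wrist")
c=cv2.resize(S["color"][160:240,190:300,::-1],None,fx=2.2,fy=2.2)
o=np.zeros((420,810,3),np.uint8);o[:,:560]=W["color"][:,:,::-1];o[:c.shape[0],565:565+c.shape[1]]=c
cv2.imwrite("pics/w17.png",o[:,:800])
E
```

```text
t: 20.55
tool_pos: [0.4882, -0.2659, 0.0292]
tool_rot: [-1.062, 1.291, 1.044]
contact_force: [-13.4, 7.9, 20.7]
opening: 0.0082
t: 21.05
tool_pos: [0.4883, -0.2659, 0.0289]
tool_rot: [-1.062, 1.291, 1.044]
contact_force: [-0.0, 0.3, 1.2]
opening: 0.03
t: 21.85
tool_pos: [0.4866, -0.2654, 0.1286]
tool_rot: [-1.062, 1.291, 1.044]
contact_force: [0.0, 0.4, -0.6]
opening: 0.0001
[ 0.01385864 -0.00241359 -0.99990105] 0.00013316933993219127 [ 0.00532919  0.42488848 -0.5675442 ]
[ 0.5009725 -0.19649  ] [0.02867543 0.00057773 0.07042046] [0.07067127 0.00116819 0.07039963]
```

View pics/w17.png

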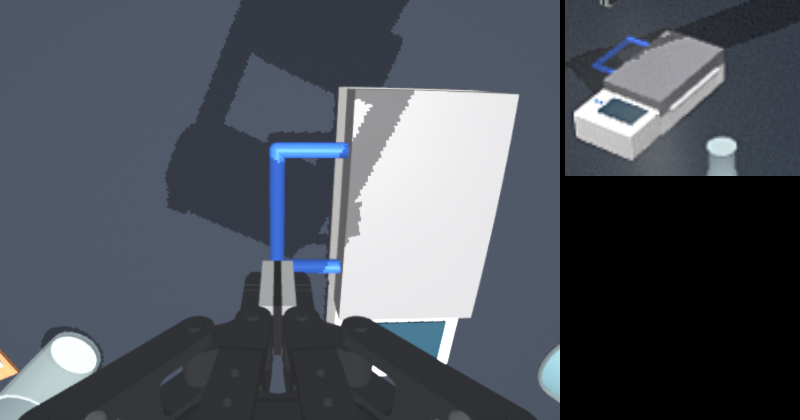

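The push stopped hard at 21 N. Now pressing on the shell top.

```bash
python3 -m jog '[[[0,0,0.02,0,1],[0,0,0.045,0,1],[0,0,0.065,0,1],[0.01,0.001,0.07,0,1],[0.025,0.001,0.07,0,1],[0.04,0.001,0.07,0,1],[0.052,0.001,0.07,0,1],[0.06,0.001,0.07,0,1],[0.065,0.001,0.07,0,1],[0.065,0.001,0.07,0,1]]]'
python3 -m jog '[[[0.002,0,0,0,1],[0.004,0,0,0,1],[0.006,0,0,0,1],[0.008,0,0,0,1],[0.008,0,0,0,1]]]'
```

```text
t: 22.95
tool_pos: [0.4998, -0.1965, 0.0615]
tool_rot: [-1.059, 1.292, 1.047]
contact_force: [-0.4, -0.4, 0.3]
opening: 0.0002
t: 23.45
tool_pos: [0.5005, -0.1969, 0.0579]
tool_rot: [-1.059, 1.293, 1.048]
contact_force: [-11.0, 5.7, 21.3]
opening: 0.0003
```

The top stands at 57.9 mm under 21 N (58 mm nominal when shut). Retracting and checking.

```bash
python3 -m jog '[[[0.001,0,0,0,1],[0.001,0,0,0,1],[-0.01,0,0,0,1],[-0.03,0,0,0,1],[-0.06,0,0,0,1],[-0.1,0,0,0,1],[-0.14,0,0,0,1],[-0.18,0,0,0,1],[-0.2,0,0,0,1],[-0.2,0,0,0,1]]]'
python3 -m jog '[[[0,0,0.04,0,1],[0,0,0.09,0,1],[0,0,0.14,0,1],[0,0,0.19,0,1],[0,0,0.24,0,1],[0,0,0.28,0,1],[0,0,0.3,0,1],[0,0,0.3,0,1]]]'
python3 - <<'E'
from h import *
o=ctrl.get_obs();print(o["contact_force"])
S=imaging.get_image("scene");T=imaging.get_image("top")
c=cv2.resize(S["color"][155:245,185:300,::-1],None,fx=5,fy=5,interpolation=cv2.INTER_CUBIC);cv2.imwrite("pics/f1.png",c)
cv2.imwrite("pics/f2.png",T["color"][:,:,::-1])
E
```

```text
t: 24.45
tool_pos: [0.5002, -0.1977, 0.2629]
tool_rot: [-1.065, 1.29, 1.042]
contact_force: [0.3, 0.3, 0.4]
opening: 0.0001
t: 25.25
tool_pos: [0.5612, 0.0983, 0.2604]
tool_rot: [-1.066, 1.291, 1.047]
contact_force: [-0.0, 0.0, 0.1]
opening: -0.0001
[-0.04900532  0.03171371  0.09548498]
```

View pics/f1.png

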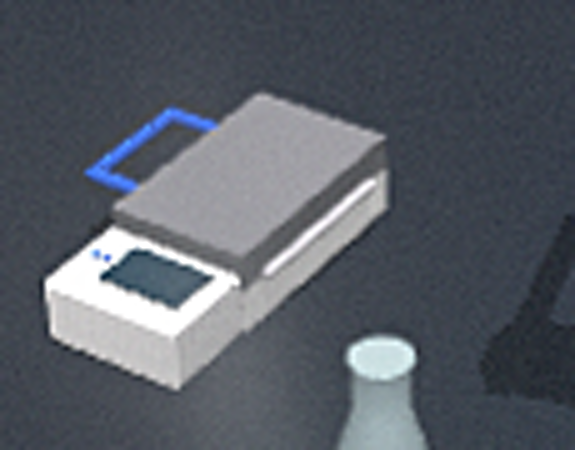

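View pics/f2.png

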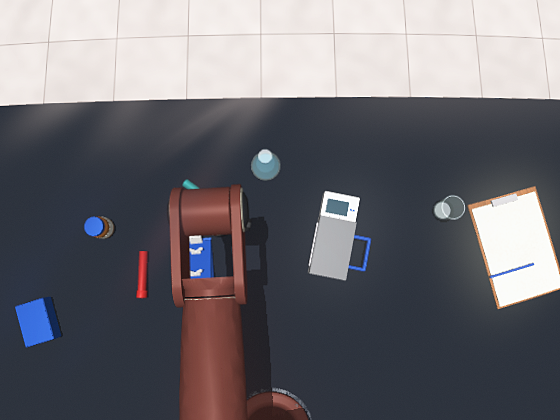

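The shell is shut edge to edge in the scene crop. In the top view the flask (265,163), jar (98,227) and beaker (450,208) stand where they were. Handing in.

```bash
python3 -c "
from station import ctrl
print(ctrl.finish_job())"
```

```text
the job is handed in; nothing more can be done
None
```

I took the amber tube off the blue rack and laid it in both black saddles, lowering it gently so that it levelled on them. I then swung the shell over by its bar along its arc and pressed it home. I handed the job in at about 25 s, with the arm clear of everything.

**Tube:** after release, the wrist camera showed it lying level in both saddles, about 3 mm off centre towards the cap end (8 mm is allowed). With the shell shut it can no longer be seen, so its final position was not checked again.

**Shell:** closing stopped firmly at 21 N on the bar. The top read 57.9 mm under 21 N, against 58 mm when fully shut, and the last scene picture shows the halves meeting edge to edge.

**Bystanders:** the last top view shows the flask, jar and beaker at the same pixels as at the start.

**Disagreements:**
- The wrist camera differed from the fixed cameras by about 2 mm.
- The tube met the saddles about 5 mm higher than I had worked out, probably because it sat lower in the fingers than I had estimated.
- The tool ended up tilted by about 1 degree after the lowering.

None of these affected the result in the last checks.

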